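Set the up-stop screw of a bench lever press

ROBOT

A 6-joint arm with a two-finger parallel gripper is mounted at the origin on a cart in front of the work surface, level with it; the furniture and walls round the work are solid. World frame = base frame: x ahead of the robot, y to its left, z up, the work surface at z = 0. Lengths are in mm, angles in rad, forces in N, time in s.
With the tool pointing down it reaches from about 350 to 975 mm from the base axis. Payload 7.1 kg.
Tool frame: the origin (TCP) lies midway between the tips of the shut fingers; the grasp point (between the pads) lies ctrl.grip_point_offset behind it (ctrl.grip_point_offset is the distance from the TCP to the grasp point, in mm); z points along the fingers, y is the line along which they close (so a half turn about z gives the same grasp; the last joint's range is limited). The gripper opens to 88 mm and grips with 3 to 60 N. Pads are 20 mm wide; open, the fingers measure 115 mm over their backs; the gripper's body (75 mm by 178 mm) begins 61 mm behind the grasp point.
Start: joints at [-1.3, 0.423, 1.63, -0, 1.089, -0.019], TCP at [178.618, -598.916, 222.675] pointing down, gripper open.
Joint ranges: [-3, 3], [-0.9, 2.11], [0.09, 2.58], [-1.31, 4.45], [0.11, 2.69], [-2.54, 2.54]. Speed limits (rad/s): [2.39, 2.39, 3.01, 3.14, 3.14, 3.14].

INTERFACE

Orientations are given as a rotation vector (axis times angle).
In Python, from workcell import ctrl gives the robot as it stands.
- The arm moves only by the tool apply_moves, never from a script. Its argument "targets" is a list of rows, each an object of numbers: "tx", "ty", "tz": the shift along the world's x, y, z in m; "spin": the turn about the world's z in degrees. In form: [{"tx": .., "ty": .., "tz": .., "spin": ..}, ...]. A call has exactly 8 rows; each row is the pose to reach, as a shift and turn from the pose commanded when the call began; what a row does not reach only later rows make up. A row lasts 1/10 s, in which the tool goes at most 50 mm and 8.59 degrees, less where a joint would pass 70% of its speed; a pose out of reach is approached as far as the arm can. A call with a gripper value outside its range is refused whole. "gripper" is the closure, from -1 (fully open) to 1 (shut), set as the call begins (left out, the last holds). The fingers move at their own pace and stop on an object; the grip force is fixed at half the most. Time passes only in rows, so rows that repeat a pose let the fingers close, or fill a call up. It gives the time, the measured TCP pose, the force, the opening and the grip force at its end, in the units of the state.
- ctrl.get_obs(): the state, without advancing time (a new reading comes with each control period).
- ctrl.get_image(name): name is "scene" or "top"; returns the picture (420x560x3 uint8, red, green, blue); there is no depth.
- ctrl.get_calibration(name): a dict with "fov_y" (degrees; the focal length in pixels is half the picture's height over the tangent of half this angle, whatever the lens; pixels are square), "cx", "cy" (the principal point, pixels), "rvec" (rotation vector, rad) and "tvec" (3), from world to camera coordinates, as OpenCV has them. Camera axes: x right, y down, z forward; pixel columns grow to the right and rows downward; lengths in mm; the calibration is good to about 2 mm. A picture is of the moment at which its call begins. get_calibration takes no time and is no camera call.
- ctrl.close_job(): hands the job in; it is judged then, once.
Trained networks look in the newest picture that a camera, given by its name, has taken for a name from the list of things; names that differ only in an ending like _2 or _b are one class to them, and where a whole thing is asked for, a point or a joint stands for the part that bears it (a point fixed in the world has none). Each returns a list of dicts, best first, with "score" (0 to 1); they miss things now and then, are a little off and sometimes report something else, mostly with a low value. They report only what shows in the picture. A call takes as long as a camera call.
- ctrl.outline_of(name, camera): "pixels" (420x560 bool, what is visible of it) and "box" ([left, top, right, bottom] in pixels, round what is visible of it).
- ctrl.pinpoint(name, camera): "uv" ([column, row] in pixels: a listed point, or the origin of a listed thing).
The state is a dict: "t": time; "qpos": joint angles; "qvel": joint speeds; "joint_torque": joint torques, N m; "ee_pos": TCP position; "orientation": TCP orientation; "ft_force": force on the tool from outside, world axes, zero at the start; "moment": the same for the moment, N m; "width": finger opening in mm; "grasp_force": force on a finger pad.
Only numpy, scipy, OpenCV 4.12 (cv2) and the standard library are available. Lean on these libraries where they do the work, as an engineer would, in place of code of your own. Each camera call takes 0.05 s, during which the arm holds its last target. There are 200 camera calls.

TASK

Set the ram play on the little blue lever press: pull its lever by its red grip towards the front of the press until it stops, then ease it slowly back to rest without letting it snap. Then turn the brass thumbscrew clockwise until it seats, back it off a quarter turn, and finish still gripping the thumbscrew there, keeping it still so that I can put the lock nut on. Leave the loose things around the press where they are.

Things in the scene. Friction and masses are not known exactly. Their poses are not given: they have to be found in the camera images.
- press: Blue cast bench press, fixed. Origin: centre of its base's underside (170 x 200 x 16 mm). x points from its front to its back, y to its left (lever side), z up. Head: 120 x 60 mm, centred at x +10, y +30 mm, top at z 105; steel ram at x -30, y +30, top at z 141, goes 28 mm down as the lever is pulled. A bracket on the right, top at z 94, carries the thumbscrew.
- lever_pivot (a point): Pivot of the lever on the left side of the press, 88 mm above the table, at x +10, y +75 mm in the press frame. The lever swings in an upright plane about an axis along the press's y.
- lever_grip (a point): Centre of the red drum-shaped grip, 28 mm in diameter and 30 mm long along the press's y with flat ends, turning freely on its own y axis, on the end of the lever (a 10 mm steel rod), 135 mm from the pivot. At rest the lever leans 0.25 rad from upright to the back (+x of the press); nothing else is near the grip at that height.
- press_lever (a joint): Lever angle in rad: 0 at rest (on its stop), growing as the grip is pulled over the pivot and down towards the front (-x) of the press; 1.0 at the front stop, where it leans 0.75 rad forward. A spring pulls it back with about 2.5 N at the grip at rest, 7 N at the front stop; let go, it snaps back.
- stop_screw: The upright stop screw with its thumbscrew head. It sits at x -30, y -60 mm in the press frame and sinks 6 mm per clockwise turn until its foot seats on the arm of the ram.
- thumbscrew_grip (a point): Grip point on the screw's axis, 126 mm above the table when seated (up to 3 mm higher unscrewed). The brass head is a flat upright wing, 38 mm long (this point's y), 10 mm thick (its x), from 13 mm below to 9 mm above this point, on an 18 mm round collar reaching 11 mm lower; a fixed bush is 27 mm below. White dot on the +y end of the wing's top. The point turns with the head.
- thumbscrew (a joint): Angle of the thumbscrew in rad, growing clockwise seen from above (tightening). At 0 the wing lies along the press's y. It seats hard at 3.0 and is 1.2 to 2.6 rad short of that at the start. Turns with slight friction (0.05 N m) and stays where it is left.
- heat_sink: Loose black finned heat sink, 40 x 50 x 25 mm, left of the press. Origin at the centre of its underside. Bystander.
- board_green: Loose green electronics module, 50 x 68 x 8 mm, in front of the press. Origin at the centre of its underside. Bystander.
- dropper_bottle: Loose small brown dropper bottle, 33 mm wide, 102 mm tall, right of the press. Origin at the centre of its underside. Bystander.
- transformer: Loose black and yellow transformer, 37 x 41 x 30 mm, behind the press. Origin at the centre of its underside. Bystander.

How it is judged:
By the outcome, as a careful person would: the job done as asked, in the order asked, and still so for the second after the job is handed in, while the arm keeps its last pose, push and grip.
It also fails if it takes over 72 s, if anything falls off the work surface, if the arm or the gripper's body presses on something with over 40 N, if the wrist force passes 120 N, or if a joint passes its speed limit or range.

## Working session

There is one attempt and no reset: what is moved stays moved. The work goes in short steps, Python scripts to look and compute and a tool call to move; the robot and the scene stay as the last step left them, time stands still between calls to the robot, and variables do not carry over. Pictures are saved under pics/ and viewed, at most 10 in all, crops included, and the job is handed in when it is done.

Besides the shell and the picture viewer there is one more tool, called after "Call:" as a command line: name --argument value ..., lists and objects as JSON in quotes. apply_moves: Moves the arm, as the interface text tells. Its arguments: {"type":"object","properties":{"targets":{"type":"array"},"gripper":{"type":"number"}},"required":["targets"]}

```bash
mkdir -p pics; cat > h.py <<'E'
import numpy as np, cv2
from workcell import ctrl
def cam(n):
    c=ctrl.get_calibration(n); f=210/np.tan(np.radians(c['fov_y']/2))
    K=np.array([[f,0,c['cx']],[0,f,c['cy']],[0,0,1]]); R=cv2.Rodrigues(np.array(c['rvec'],float))[0]
    return K,R,np.array(c['tvec'],float).ravel()
def proj(n,P):
    K,R,t=cam(n); p=(K@(R@np.atleast_2d(P).T+t[:,None])).T; return p[:,:2]/p[:,2:]
def ray(n,uv):
    K,R,t=cam(n); d=R.T@np.linalg.inv(K)@np.array([*uv,1.]); return -R.T@t,d/np.linalg.norm(d)
def atz(n,uv,z):
    o,d=ray(n,uv); return o+d*(z-o[2])/d[2]
def tri(a,b):
    o1,d1=ray('scene',a);o2,d2=ray('top',b)
    s=np.linalg.lstsq(np.c_[d1,-d2],o2-o1,rcond=None)[0]
    p,q=o1+s[0]*d1,o2+s[1]*d2; return (p+q)/2,np.linalg.norm(p-q)
E
python3 - <<'E'
from h import *
np.set_printoptions(precision=1,suppress=True)
ims={n:ctrl.get_image(n) for n in('scene','top')}
for n in ims: cv2.imwrite(f'pics/{n}0.png',ims[n][:,:,::-1])
for k in ['press','lever_pivot','lever_grip','thumbscrew_grip','heat_sink','board_green','dropper_bottle','transformer']:
    r={}
    for n in ims:
        l=ctrl.pinpoint(k,n); r[n]=l
        print(k,n,[(np.round(x['uv'],1),round(x['score'],2)) for x in l[:2]])
    if r['scene'] and r['top']: print('  tri',*tri(r['scene'][0]['uv'],r['top'][0]['uv']))
for n in ims: K,R,t=cam(n); print(n,-R.T@t,K[0,0])
o=ctrl.get_obs();print(o,ctrl.grip_point_offset)
E
```

```text
press scene [(array([317.8, 242.3]), 0.56)]
press top [(array([306.2, 222.7]), 0.75), (array([296.8, 285.8]), 0.25)]
  tri [553.7 -58.9 -13.7] 4.739403719852558
lever_pivot scene [(array([294.9, 236.5]), 0.81)]
lever_pivot top [(array([275. , 218.4]), 0.76)]
  tri [561.   21.8  79.3] 3.5796292405434773
lever_grip scene []
lever_grip top [(array([275.6, 194.7]), 0.65)]
thumbscrew_grip scene [(array([344. , 198.7]), 0.59)]
thumbscrew_grip top [(array([339.9, 238.8]), 0.62), (array([227.9, 239.8]), 0.18)]
  tri [ 519.3 -114.5  119.1] 6.432078856180543
heat_sink scene [(array([285.8, 299.4]), 0.56)]
heat_sink top [(array([229.1, 239.2]), 0.86), (array([273.5, 198.6]), 0.35)]
  tri [510.6 126.6  -5.3] 4.219688179034528
board_green scene [(array([361.7, 273.1]), 0.91)]
board_green top [(array([297.9, 283.9]), 0.78), (array([227.5, 243.5]), 0.58)]
  tri [410.  -37.8   1.2] 1.4338603121170124
dropper_bottle scene [(array([365.2, 202. ]), 0.67)]
dropper_bottle top [(array([375.3, 231.9]), 0.51)]
  tri [ 529.2 -226.1    8.8] 15.673771911979314
transformer scene [(array([293.1, 202.9]), 0.44)]
transformer top [(array([333.9, 171.4]), 0.54)]
  tri [ 681.  -125.    -8.6] 4.418278039241334
scene [ 103.3  656.7 1016.3] 533.6790754263867
top [507.8  41.8 989.1] 412.75031933047427
{'t': 0.9, 'qpos': array([-1.3,  0.4,  1.6,  0. ,  1.1, -0. ]), 'qvel': array([ 0., -0.,  0.,  0.,  0., -0.]), 'joint_torque': array([ -0. , -54.5, -27.4,   0.1,   0. ,  -0. ]), 'ee_pos': array([ 178.6, -598.9,  222.7]), 'orientation': array([-3.1, -0.5, -0. ]), 'ft_force': array([-0.4, -0.4,  0. ]), 'moment': array([-0.,  0.,  0.]), 'grasp_force': 0.0, 'width': 87.51934407716337} 18.700000000000003
```

```bash
python3 - <<'E'
import cv2
a=cv2.imread('pics/top0.png')[130:320,200:410]; b=cv2.imread('pics/scene0.png')[120:320,220:430]
cv2.imwrite('pics/topc.png',cv2.resize(a,(660,597),interpolation=cv2.INTER_CUBIC)); cv2.imwrite('pics/scenec.png',cv2.resize(b,(630,600),interpolation=cv2.INTER_CUBIC))
E
```

```text
(no output)
```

View pics/topc.png

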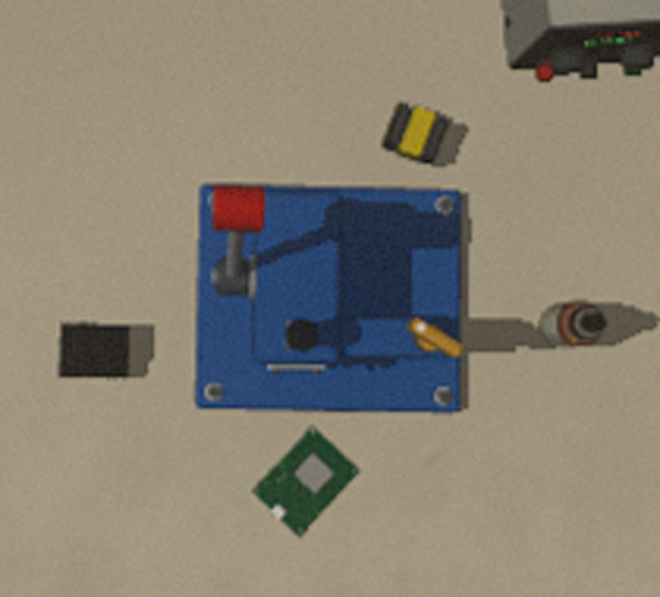

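View pics/scenec.png

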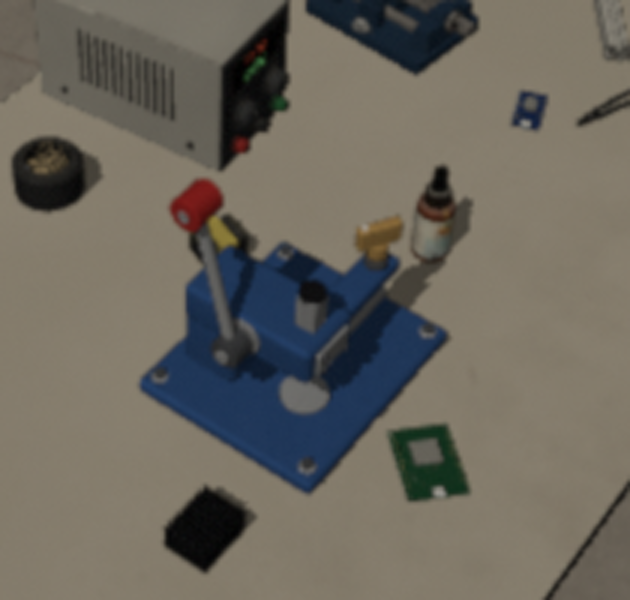

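```bash
python3 - <<'E'
from h import *
from scipy.optimize import least_squares
np.set_printoptions(precision=1,suppress=True)
T=lambda u,v:(200+(u+.5)/3.143-.5,130+(v+.5)/3.142-.5); S=lambda u,v:(220+(u+.5)/3-.5,120+(v+.5)/3-.5)
obs=[('top',(85,100,16),T(202,185)),('top',(85,-100,16),T(461,192)),('top',(-85,-100,16),T(460,410)),('top',(-85,100,16),T(197,407)),
('scene',(85,100,16),S(143,382)),('scene',(-85,100,16),S(308,487)),('scene',(-85,-100,16),S(446,335)),
('top',(-30,30,141),T(302,334)),('scene',(-30,30,141),S(313,290))]
def W(p,P): c,s=np.cos(p[2]),np.sin(p[2]); return np.array([p[0]+c*P[0]-s*P[1],p[1]+s*P[0]+c*P[1],P[2]])
f=lambda p:np.concatenate([proj(n,W(p,P))[0]-o for n,P,o in obs])
r=least_squares(f,[550,-55,0.],loss='soft_l1',x_scale=[1,1,.01]); p=r.x
print(p[:2],np.degrees(p[2]),f(p).reshape(-1,2))
print('grip',W(p,(43.4,75,218.8)),'tri',tri(S(197,205),T(239,208)))
print('pivot',W(p,(10,75,88)),'screw',W(p,(-30,-60,127.5)))
for n in('top','scene'):print(n,[proj(n,W(p,P))[0] for P in((43.4,75,218.8),(-30,-60,136.5))])
a=atz('top',T(417,326),136.5);s=W(p,(-30,-60,136.5));d=a-s;print('dot',d,'ang ccw from +y',np.degrees(np.arctan2(-d[0],d[1])))
b=atz('top',T(456,352),136.5);a=atz('top',T(415,323),136.5);print('ends',a,b,(a+b)/2,np.degrees(np.arctan2(-(a-b)[0],(a-b)[1])))
print('scene dot',atz('scene',S(364,230),136.5)-s)
E
```

```text
[548.7 -51.1] 0.008270008151072266 [[-0.8 -0.1]
 [ 0.5 -0.5]
 [ 0.5  1.7]
 [-0.7  1.4]
 [-3.1 -1. ]
 [-0.1 -0.1]
 [ 0.4 -2.1]
 [ 0.   1. ]
 [-0.8 -0.4]]
grip [592.1  23.9 218.8] tri (array([592.8,  22.6, 217.2]), np.float64(3.058505595817295))
pivot [558.7  23.9  88. ] screw [ 518.7 -111.1  127.5]
top [array([275.5, 196.9]), array([338.9, 237.7])]
scene [array([284.5, 187.9]), array([345.4, 194.4])]
dot [ 8.7 13.7 -0. ] ang ccw from +y -32.27930978238384
ends [529.3 -96.  136.5] [ 510.7 -123.4  136.5] [ 520.  -109.7  136.5] -34.26363609512957
scene dot [ 4.6 11.5  0. ]
```

```bash
cat >> h.py <<'E'
def st():
    o=ctrl.get_obs(); R=cv2.Rodrigues(np.array(o['orientation'],float))[0]
    print('t',round(o['t'],2),'p',np.round(o['ee_pos'],1),'yhead',round(float(np.degrees(np.arctan2(R[1,1],R[0,1]))),2),'F',np.round(o['ft_force'],1),'M',np.round(o['moment'],2),'w',round(o['width'],1),'gf',round(o['grasp_force'],1),'q',np.round(o['qpos'],2)); return o
E
python3 -c "
from h import *
st()"
```

```text
t 0.9 p [ 178.6 -598.9  222.7] yhead -73.4 F [-0.4 -0.4  0. ] M [-0.01  0.02  0.05] w 87.5 gf 0.0 q [-1.3   0.42  1.63  0.    1.09 -0.02]
```

Call:
apply_moves --targets '[{"tx": 0.025,"ty": 0.035,"tz": 0.02,"spin": 0},{"tx": 0.05,"ty": 0.075,"tz": 0.04,"spin": -2},{"tx": 0.075,"ty": 0.115,"tz": 0.06,"spin": -4},{"tx": 0.1,"ty": 0.155,"tz": 0.07,"spin": -6},{"tx": 0.125,"ty": 0.195,"tz": 0.075,"spin": -8},{"tx": 0.15,"ty": 0.235,"tz": 0.075,"spin": -10},{"tx": 0.175,"ty": 0.275,"tz": 0.075,"spin": -12},{"tx": 0.2,"ty": 0.31,"tz": 0.075,"spin": -14}]' --gripper -1

```text
t: 1.7
ee_pos: [379.2, -287.0, 298.1]
orientation: [3.14, 0.069, 0.001]
ft_force: [1.0, -0.4, 0.3]
width: 87.6
grasp_force: 0.0
```

Call:
apply_moves --targets '[{"tx": 0.03,"ty": 0.04,"tz": 0,"spin": -2.6},{"tx": 0.06,"ty": 0.085,"tz": 0,"spin": -2.6},{"tx": 0.09,"ty": 0.13,"tz": 0,"spin": -2.6},{"tx": 0.12,"ty": 0.175,"tz": 0,"spin": -2.6},{"tx": 0.15,"ty": 0.22,"tz": 0,"spin": -2.6},{"tx": 0.18,"ty": 0.265,"tz": 0,"spin": -2.6},{"tx": 0.205,"ty": 0.3,"tz": -0.005,"spin": -2.6},{"tx": 0.214,"ty": 0.3125,"tz": -0.015,"spin": -2.6}]'

```text
t: 2.5
ee_pos: [594.9, 26.7, 283.6]
orientation: [-3.141, -0.003, -0.005]
ft_force: [0.4, -1.2, 0.7]
width: 87.6
grasp_force: 0.0
```

```bash
python3 - <<'E'
from h import *
o=st()
for n in('scene','top'):
    im=ctrl.get_image(n); cv2.imwrite(f'pics/{n}1.png',im[:,:,::-1])
    print(n,[(x['uv'],x['score']) for x in ctrl.pinpoint('lever_grip',n)], proj(n,o['ee_pos']))
a=cv2.imread('pics/scene1.png')[120:280,220:380]; cv2.imwrite('pics/s1c.png',cv2.resize(a,(600,600),interpolation=cv2.INTER_CUBIC))
E
```

```text
t 2.5 p [594.9  26.7 283.6] yhead -89.88 F [ 0.4 -1.2  0.7] M [-0.01  0.01  0.07] w 87.6 gf 0.0 q [0.02 0.32 1.64 0.   1.18 1.59]
scene [([286.4, 187.7], 0.94), ([362.1, 273.5], 0.25)] [[282.65507305 165.34959386]]
top [([274.7, 197.4], 0.63)] [[274.80007022 191.09560351]]
```

View pics/s1c.png

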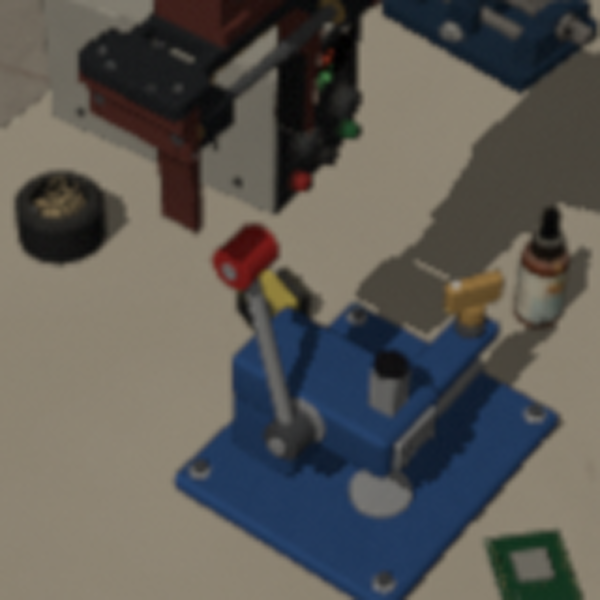

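```bash
python3 - <<'E'
from h import *
for z in (264,284,303):
  for dy in(50,-50): print(z,dy,(proj('scene',[594.9,26.7+dy,z])[0]-[220,120])*3.75)
E
```

```text
264 50 [177.33626923 247.26379079]
264 -50 [289.89330842 148.23827817]
284 50 [176.53401425 220.22292927]
284 -50 [290.62688131 121.19712902]
303 50 [175.750818   193.82446255]
303 -50 [291.34207782  94.83337464]
```

Call:
apply_moves --targets '[{"tx": 0,"ty": 0,"tz": -0.012,"spin": 0},{"tx": 0,"ty": 0,"tz": -0.027,"spin": 0},{"tx": 0,"ty": 0,"tz": -0.042,"spin": 0},{"tx": 0,"ty": 0,"tz": -0.057,"spin": 0},{"tx": 0,"ty": 0,"tz": -0.07,"spin": 0},{"tx": 0,"ty": 0,"tz": -0.08,"spin": 0},{"tx": 0,"ty": 0,"tz": -0.083,"spin": 0},{"tx": 0,"ty": 0,"tz": -0.083,"spin": 0}]'

```text
t: 3.5
ee_pos: [592.5, 23.6, 199.1]
orientation: [3.142, 0.0, -0.001]
ft_force: [0.7, -0.1, 0.4]
width: 87.6
grasp_force: 0.0
```

Call:
apply_moves --targets '[{"tx": 0,"ty": 0,"tz": 0,"spin": 0},{"tx": 0,"ty": 0,"tz": 0,"spin": 0},{"tx": 0,"ty": 0,"tz": 0,"spin": 0},{"tx": 0,"ty": 0,"tz": 0,"spin": 0},{"tx": 0,"ty": 0,"tz": 0,"spin": 0},{"tx": 0,"ty": 0,"tz": 0,"spin": 0},{"tx": 0,"ty": 0,"tz": 0,"spin": 0},{"tx": 0,"ty": 0,"tz": 0,"spin": 0}]' --gripper 1

```text
t: 4.3
ee_pos: [592.6, 23.3, 199.7]
orientation: [3.141, 0.0, -0.0]
ft_force: [-0.4, -1.7, -0.5]
width: 29.7
grasp_force: 30.0
```

```bash
python3 - <<'E'
from h import *
o=st()
for n in('scene','top'):
    im=ctrl.get_image(n); cv2.imwrite(f'pics/{n}2.png',im[:,:,::-1])
a=cv2.imread('pics/scene2.png')[140:260,220:380]; cv2.imwrite('pics/s2c.png',cv2.resize(a,(800,600),interpolation=cv2.INTER_CUBIC))
E
```

```text
t 4.3 p [592.6  23.3 199.7] yhead -89.99 F [-0.4 -1.7 -0.5] M [-0.22  0.02  0.01] w 29.7 gf 30.0 q [ 0.02  0.4   1.72 -0.    1.02  1.59]
```

View pics/s2c.png

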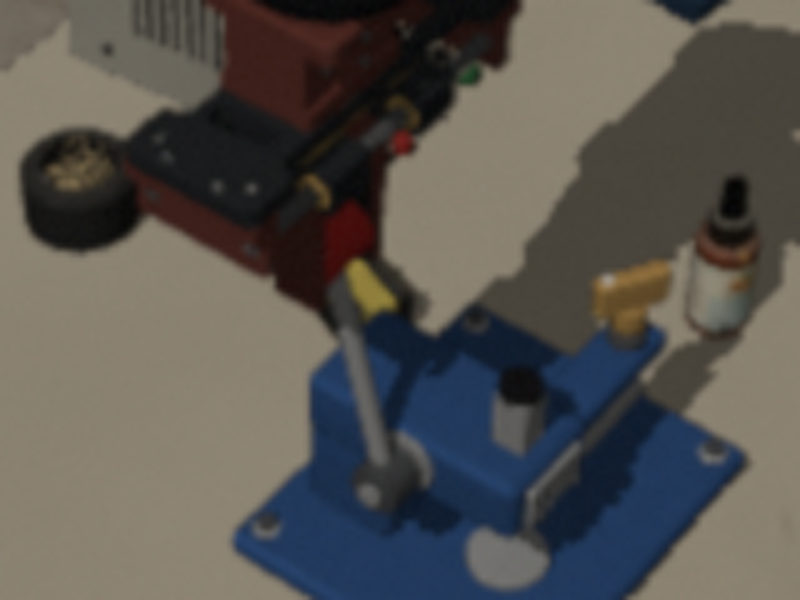

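Call:
apply_moves --targets '[{"tx": -0.0082,"ty": 0,"tz": 0.0018,"spin": 0},{"tx": -0.0166,"ty": 0,"tz": 0.0032,"spin": 0},{"tx": -0.025,"ty": 0,"tz": 0.0039,"spin": 0},{"tx": -0.0334,"ty": 0,"tz": 0.0042,"spin": 0},{"tx": -0.0418,"ty": 0,"tz": 0.0039,"spin": 0},{"tx": -0.0502,"ty": 0,"tz": 0.0032,"spin": 0},{"tx": -0.0586,"ty": 0,"tz": 0.0018,"spin": 0},{"tx": -0.0668,"ty": 0,"tz": 0,"spin": 0}]'

```text
t: 5.2
ee_pos: [525.8, 23.4, 199.8]
orientation: [3.141, 0.0, 0.003]
ft_force: [6.8, -2.1, -6.9]
width: 29.9
grasp_force: 30.0
```

```bash
python3 -c "
from h import *
st()"
```

```text
t 5.2 p [525.8  23.4 199.8] yhead -89.99 F [ 6.8 -2.1 -6.9] M [-0.55 -1.15 -0.05] w 29.9 gf 30.0 q [ 0.02  0.31  1.87 -0.    0.96  1.59]
```

Call:
apply_moves --targets '[{"tx": -0.0081,"ty": 0,"tz": -0.003,"spin": 0},{"tx": -0.016,"ty": 0,"tz": -0.006,"spin": 0},{"tx": -0.0238,"ty": 0,"tz": -0.0095,"spin": 0},{"tx": -0.0313,"ty": 0,"tz": -0.0132,"spin": 0},{"tx": -0.0386,"ty": 0,"tz": -0.0175,"spin": 0},{"tx": -0.0456,"ty": 0,"tz": -0.0222,"spin": 0},{"tx": -0.0515,"ty": 0,"tz": -0.027,"spin": 0},{"tx": -0.0555,"ty": 0,"tz": -0.0305,"spin": 0}]'

```text
t: 6.0
ee_pos: [470.4, 23.5, 170.5]
orientation: [3.141, 0.0, 0.003]
ft_force: [-0.4, -4.0, 11.4]
width: 30.0
grasp_force: 30.0
```

```bash
python3 -c "
from h import *
st()"
```

```text
t 6.0 p [470.4  23.5 170.5] yhead -89.99 F [-0.4 -4.  11.4] M [-0.63 -0.   -0.04] w 30.0 gf 30.0 q [ 0.02  0.27  2.01 -0.    0.86  1.6 ]
```

Call:
apply_moves --targets '[{"tx": -0.0015,"ty": 0,"tz": -0.0005,"spin": 0},{"tx": -0.003,"ty": 0,"tz": -0.001,"spin": 0},{"tx": -0.004,"ty": 0,"tz": -0.0015,"spin": 0},{"tx": -0.005,"ty": 0,"tz": -0.002,"spin": 0},{"tx": -0.006,"ty": 0,"tz": -0.003,"spin": 0},{"tx": -0.007,"ty": 0,"tz": -0.004,"spin": 0},{"tx": -0.0075,"ty": 0,"tz": -0.0045,"spin": 0},{"tx": -0.0075,"ty": 0,"tz": -0.0045,"spin": 0}]'

```text
t: 6.8
ee_pos: [466.9, 23.5, 167.3]
orientation: [3.141, 0.0, 0.016]
ft_force: [8.7, -4.1, 8.1]
width: 29.9
grasp_force: 30.0
```

```bash
python3 -c "
from h import *
st()"
```

```text
t 6.8 p [466.9  23.5 167.3] yhead -89.99 F [ 8.7 -4.1  8.1] M [-0.72 -1.41 -0.07] w 29.9 gf 30.0 q [ 0.03  0.27  2.02 -0.    0.84  1.6 ]
```

Call:
apply_moves --targets '[{"tx": -0.001,"ty": 0,"tz": -0.001,"spin": 0},{"tx": -0.002,"ty": 0,"tz": -0.002,"spin": 0},{"tx": -0.003,"ty": 0,"tz": -0.003,"spin": 0},{"tx": -0.004,"ty": 0,"tz": -0.004,"spin": 0},{"tx": -0.004,"ty": 0,"tz": -0.004,"spin": 0},{"tx": -0.004,"ty": 0,"tz": -0.004,"spin": 0},{"tx": -0.004,"ty": 0,"tz": -0.004,"spin": 0},{"tx": -0.004,"ty": 0,"tz": -0.004,"spin": 0}]'

```text
t: 7.6
ee_pos: [466.4, 23.5, 166.4]
orientation: [3.141, 0.0, 0.028]
ft_force: [8.0, -5.2, 32.9]
width: 30.1
grasp_force: 30.0
```

```bash
python3 - <<'E'
from h import *
o=st()
im=ctrl.get_image('scene'); cv2.imwrite('pics/scene3.png',im[:,:,::-1])
a=im[140:290,220:420,::-1]; cv2.imwrite('pics/s3c.png',cv2.resize(a,(800,600),interpolation=cv2.INTER_CUBIC))
E
```

```text
t 7.6 p [466.4  23.5 166.4] yhead -89.99 F [ 8.  -5.2 32.9] M [-0.81 -1.25 -0.06] w 30.1 gf 30.0 q [ 0.03  0.27  2.03 -0.    0.83  1.6 ]
```

View pics/s3c.png

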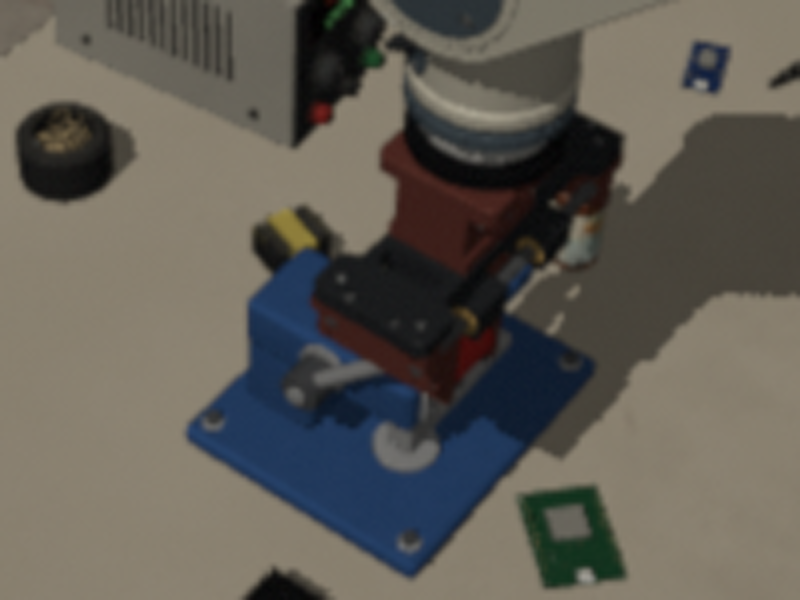

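Call:
apply_moves --targets '[{"tx": 0.003,"ty": 0,"tz": 0.0025,"spin": 0},{"tx": 0.006,"ty": 0,"tz": 0.005,"spin": 0},{"tx": 0.0084,"ty": 0,"tz": 0.007,"spin": 0},{"tx": 0.0114,"ty": 0,"tz": 0.0097,"spin": 0},{"tx": 0.0145,"ty": 0,"tz": 0.0123,"spin": 0},{"tx": 0.0176,"ty": 0,"tz": 0.0149,"spin": 0},{"tx": 0.0214,"ty": 0,"tz": 0.0177,"spin": 0},{"tx": 0.0253,"ty": 0,"tz": 0.0204,"spin": 0}]'

```text
t: 8.45
ee_pos: [485.9, 23.4, 182.3]
orientation: [3.141, 0.0, 0.008]
ft_force: [6.7, -3.6, -1.5]
width: 29.6
grasp_force: 30.0
```

Call:
apply_moves --targets '[{"tx": 0.0034,"ty": 0,"tz": 0.0022,"spin": 0},{"tx": 0.0069,"ty": 0,"tz": 0.0043,"spin": 0},{"tx": 0.0104,"ty": 0,"tz": 0.0063,"spin": 0},{"tx": 0.014,"ty": 0,"tz": 0.0082,"spin": 0},{"tx": 0.0176,"ty": 0,"tz": 0.0099,"spin": 0},{"tx": 0.0213,"ty": 0,"tz": 0.0116,"spin": 0},{"tx": 0.025,"ty": 0,"tz": 0.0132,"spin": 0},{"tx": 0.0288,"ty": 0,"tz": 0.0146,"spin": 0}]'

```text
t: 9.25
ee_pos: [513.7, 23.4, 196.1]
orientation: [3.141, 0.0, 0.004]
ft_force: [6.1, -3.8, -4.0]
width: 29.8
grasp_force: 30.0
```

```bash
python3 -c "
from h import *
st()"
```

```text
t 9.25 p [513.7  23.4 196.1] yhead -89.99 F [ 6.1 -3.8 -4. ] M [-0.56 -1.06  0.01] w 29.8 gf 30.0 q [ 0.02  0.3   1.9  -0.    0.95  1.59]
```

Call:
apply_moves --targets '[{"tx": 0.0038,"ty": 0,"tz": 0.0013,"spin": 0},{"tx": 0.0077,"ty": 0,"tz": 0.0026,"spin": 0},{"tx": 0.0116,"ty": 0,"tz": 0.0037,"spin": 0},{"tx": 0.0155,"ty": 0,"tz": 0.0046,"spin": 0},{"tx": 0.0195,"ty": 0,"tz": 0.0055,"spin": 0},{"tx": 0.0235,"ty": 0,"tz": 0.0063,"spin": 0},{"tx": 0.0275,"ty": 0,"tz": 0.0069,"spin": 0},{"tx": 0.0315,"ty": 0,"tz": 0.0074,"spin": 0}]'

```text
t: 10.05
ee_pos: [544.2, 23.4, 203.1]
orientation: [3.141, 0.0, 0.001]
ft_force: [3.6, -4.0, -3.4]
width: 30.0
grasp_force: 30.0
```

Call:
apply_moves --targets '[{"tx": 0.004,"ty": 0,"tz": 0.0004,"spin": 0},{"tx": 0.0081,"ty": 0,"tz": 0.0006,"spin": 0},{"tx": 0.0121,"ty": 0,"tz": 0.0008,"spin": 0},{"tx": 0.0161,"ty": 0,"tz": 0.0008,"spin": 0},{"tx": 0.0202,"ty": 0,"tz": 0.0007,"spin": 0},{"tx": 0.0242,"ty": 0,"tz": 0.0005,"spin": 0},{"tx": 0.0283,"ty": 0,"tz": 0.0001,"spin": 0},{"tx": 0.0323,"ty": 0,"tz": -0.0003,"spin": 0}]'

```text
t: 10.85
ee_pos: [577.0, 23.5, 202.8]
orientation: [3.141, 0.0, -0.0]
ft_force: [2.2, -3.9, -1.2]
width: 29.9
grasp_force: 30.0
```

Call:
apply_moves --targets '[{"tx": 0.0027,"ty": 0,"tz": -0.0004,"spin": 0},{"tx": 0.0053,"ty": 0,"tz": -0.0008,"spin": 0},{"tx": 0.008,"ty": 0,"tz": -0.0013,"spin": 0},{"tx": 0.0106,"ty": 0,"tz": -0.0019,"spin": 0},{"tx": 0.0133,"ty": 0,"tz": -0.0025,"spin": 0},{"tx": 0.0159,"ty": 0,"tz": -0.0031,"spin": 0},{"tx": 0.0169,"ty": 0,"tz": -0.0034,"spin": 0},{"tx": 0.0169,"ty": 0,"tz": -0.0034,"spin": 0}]'

```text
t: 11.65
ee_pos: [592.8, 23.5, 199.6]
orientation: [3.141, 0.0, -0.003]
ft_force: [-2.7, -4.9, 4.2]
width: 30.0
grasp_force: 30.0
```

```bash
python3 -c "
from h import *
st()"
```

```text
t 11.65 p [592.8  23.5 199.6] yhead -89.99 F [-2.7 -4.9  4.2] M [-0.76  0.5  -0.02] w 30.0 gf 30.0 q [ 0.02  0.41  1.72 -0.    1.02  1.59]
```

Call:
apply_moves --targets '[{"tx": 0,"ty": 0,"tz": 0,"spin": 0},{"tx": 0,"ty": 0,"tz": 0,"spin": 0},{"tx": 0,"ty": 0,"tz": 0,"spin": 0},{"tx": 0,"ty": 0,"tz": 0,"spin": 0},{"tx": 0,"ty": 0,"tz": 0,"spin": 0},{"tx": 0,"ty": 0,"tz": 0,"spin": 0},{"tx": 0,"ty": 0,"tz": 0,"spin": 0},{"tx": 0,"ty": 0,"tz": 0,"spin": 0}]' --gripper -1

```text
t: 12.45
ee_pos: [593.6, 23.6, 199.3]
orientation: [-3.142, 0.0, 0.0]
ft_force: [1.0, -0.4, -0.6]
width: 86.9
grasp_force: 0.0
```

Call:
apply_moves --targets '[{"tx": 0,"ty": 0,"tz": 0.01,"spin": 0},{"tx": 0,"ty": 0,"tz": 0.025,"spin": 0},{"tx": 0,"ty": 0,"tz": 0.04,"spin": 0},{"tx": 0,"ty": 0,"tz": 0.055,"spin": 0},{"tx": 0,"ty": 0,"tz": 0.07,"spin": 0},{"tx": 0,"ty": 0,"tz": 0.08,"spin": 0},{"tx": 0,"ty": 0,"tz": 0.088,"spin": 0},{"tx": 0,"ty": 0,"tz": 0.09,"spin": 0}]'

```text
t: 13.25
ee_pos: [594.0, 23.6, 290.5]
orientation: [-3.142, -0.0, -0.002]
ft_force: [0.6, 0.4, -0.1]
width: 87.7
grasp_force: 0.0
```

Call:
apply_moves --targets '[{"tx": -0.008,"ty": -0.015,"tz": 0,"spin": 7},{"tx": -0.018,"ty": -0.033,"tz": 0,"spin": 15},{"tx": -0.029,"ty": -0.053,"tz": 0,"spin": 23},{"tx": -0.04,"ty": -0.073,"tz": 0,"spin": 31},{"tx": -0.051,"ty": -0.093,"tz": 0,"spin": 39},{"tx": -0.062,"ty": -0.113,"tz": 0,"spin": 47},{"tx": -0.071,"ty": -0.129,"tz": 0,"spin": 54},{"tx": -0.0744,"ty": -0.1344,"tz": 0,"spin": 57}]'

```text
t: 14.05
ee_pos: [518.0, -112.0, 288.8]
orientation: [-2.758, -1.503, 0.002]
ft_force: [0.0, -0.4, -0.1]
width: 87.9
grasp_force: 0.0
```

```bash
python3 - <<'E'
from h import *
o=st()
im=ctrl.get_image('scene')
P=o['ee_pos']
for k in('lever_grip','thumbscrew_grip'): print(k,[(x['uv'],x['score']) for x in ctrl.pinpoint(k,'scene')])
print(proj('scene',[518.7,-111.1,128]))
a=im[100:250,260:460,::-1]; cv2.imwrite('pics/s4c.png',cv2.resize(a,(800,600),interpolation=cv2.INTER_CUBIC))
E
```

```text
t 14.05 p [ 518.  -112.   288.8] yhead -32.83 F [ 0.  -0.4 -0.1] M [-0.01  0.05 -0.03] w 87.9 gf 0.0 q [-0.24  0.21  1.77 -0.    1.16  0.34]
lever_grip [([286.9, 182.4], 0.75)]
thumbscrew_grip [([345.5, 198.0], 0.67)]
[[345.11784399 196.96342462]]
```

View pics/s4c.png

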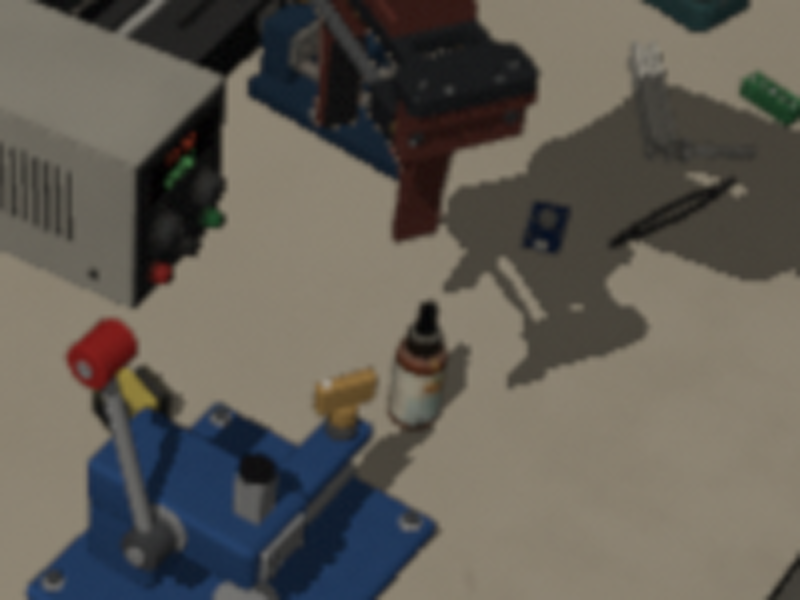

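Call:
apply_moves --targets '[{"tx": 0,"ty": 0,"tz": -0.02,"spin": 0},{"tx": 0,"ty": 0,"tz": -0.05,"spin": 0},{"tx": 0,"ty": 0,"tz": -0.08,"spin": 0},{"tx": 0,"ty": 0,"tz": -0.11,"spin": 0},{"tx": 0,"ty": 0,"tz": -0.14,"spin": 0},{"tx": 0,"ty": 0,"tz": -0.16,"spin": 0},{"tx": 0,"ty": 0,"tz": -0.17,"spin": 0},{"tx": 0,"ty": 0,"tz": -0.1715,"spin": 0}]'

```text
t: 15.0
ee_pos: [518.8, -110.3, 116.7]
orientation: [-2.76, -1.498, 0.003]
ft_force: [0.2, -0.8, 0.1]
width: 88.1
grasp_force: 0.0
```

Call:
apply_moves --targets '[{"tx": 0,"ty": 0,"tz": 0,"spin": 0},{"tx": 0,"ty": 0,"tz": 0,"spin": 0},{"tx": 0,"ty": 0,"tz": 0,"spin": 0},{"tx": 0,"ty": 0,"tz": 0,"spin": 0},{"tx": 0,"ty": 0,"tz": 0,"spin": 0},{"tx": 0,"ty": 0,"tz": 0,"spin": 0},{"tx": 0,"ty": 0,"tz": 0,"spin": 0},{"tx": 0,"ty": 0,"tz": 0,"spin": 0}]' --gripper 1

```text
t: 15.8
ee_pos: [519.2, -110.8, 117.9]
orientation: [-2.761, -1.499, 0.0]
ft_force: [-0.8, 1.4, 0.1]
width: 27.4
grasp_force: 0.0
```

```bash
python3 -c "
from h import *
st()"
```

```text
t 15.8 p [ 519.2 -110.8  117.9] yhead -33.0 F [-0.8  1.4  0.1] M [-0.07 -0.08 -0.  ] w 27.4 gf 0.0 q [-0.23  0.44  1.91 -0.    0.8   0.34]
```

Still closing; wait one more call.

Call:
apply_moves --targets '[{"tx": 0,"ty": 0,"tz": 0,"spin": 0},{"tx": 0,"ty": 0,"tz": 0,"spin": 0},{"tx": 0,"ty": 0,"tz": 0,"spin": 0},{"tx": 0,"ty": 0,"tz": 0,"spin": 0},{"tx": 0,"ty": 0,"tz": 0,"spin": 0},{"tx": 0,"ty": 0,"tz": 0,"spin": 0},{"tx": 0,"ty": 0,"tz": 0,"spin": 0},{"tx": 0,"ty": 0,"tz": 0,"spin": 0}]'

```text
t: 16.6
ee_pos: [519.5, -110.9, 117.9]
orientation: [2.76, 1.499, 0.0]
ft_force: [1.8, -3.0, -2.7]
width: 9.5
grasp_force: 29.9
```

```bash
python3 -c "
from h import *
st()"
```

```text
t 16.6 p [ 519.5 -110.9  117.9] yhead -32.99 F [ 1.8 -3.  -2.7] M [-0.51 -0.45  0.02] w 9.5 gf 29.9 q [-0.23  0.44  1.91 -0.    0.79  0.34]
```

Call:
apply_moves --targets '[{"tx": 0,"ty": 0,"tz": -0.0001,"spin": -7},{"tx": 0,"ty": 0,"tz": -0.0002,"spin": -15},{"tx": 0,"ty": 0,"tz": -0.0004,"spin": -23},{"tx": 0,"ty": 0,"tz": -0.0005,"spin": -31},{"tx": 0,"ty": 0,"tz": -0.0007,"spin": -39},{"tx": 0,"ty": 0,"tz": -0.0008,"spin": -47},{"tx": 0,"ty": 0,"tz": -0.0009,"spin": -55},{"tx": 0,"ty": 0,"tz": -0.001,"spin": -60}]'

```text
t: 17.4
ee_pos: [519.7, -111.3, 116.9]
orientation: [3.139, -0.09, 0.002]
ft_force: [3.2, -4.9, -3.7]
width: 10.0
grasp_force: 29.9
```

Call:
apply_moves --targets '[{"tx": 0,"ty": 0,"tz": 0,"spin": 0},{"tx": 0,"ty": 0,"tz": 0,"spin": 0},{"tx": 0,"ty": 0,"tz": 0,"spin": 0},{"tx": 0,"ty": 0,"tz": 0,"spin": 0},{"tx": 0,"ty": 0,"tz": 0,"spin": 0},{"tx": 0,"ty": 0,"tz": 0,"spin": 0},{"tx": 0,"ty": 0,"tz": 0,"spin": 0},{"tx": 0,"ty": 0,"tz": 0,"spin": 0}]' --gripper -1

```text
t: 18.2
ee_pos: [519.2, -110.8, 116.9]
orientation: [-3.14, 0.082, 0.0]
ft_force: [0.3, 0.3, 0.4]
width: 70.1
grasp_force: 0.0
```

```bash
python3 -c "
from h import *
st()"
```

```text
t 18.2 p [ 519.2 -110.8  116.9] yhead -92.99 F [0.3 0.3 0.4] M [ 0.04  0.02 -0.03] w 70.1 gf 0.0 q [-0.23  0.44  1.91  0.    0.79  1.39]
```

Call:
apply_moves --targets '[{"tx": 0,"ty": 0,"tz": 0,"spin": 6},{"tx": 0,"ty": 0,"tz": 0,"spin": 14},{"tx": 0,"ty": 0,"tz": 0,"spin": 22},{"tx": 0,"ty": 0,"tz": 0,"spin": 30},{"tx": 0,"ty": 0,"tz": 0,"spin": 38},{"tx": 0,"ty": 0,"tz": 0,"spin": 46},{"tx": 0,"ty": 0,"tz": 0,"spin": 54},{"tx": 0,"ty": 0,"tz": 0,"spin": 62}]'

```text
t: 19.0
ee_pos: [519.2, -110.8, 116.9]
orientation: [-2.73, -1.555, 0.0]
ft_force: [-0.4, 1.0, 0.1]
width: 87.7
grasp_force: 0.0
```

Call:
apply_moves --targets '[{"tx": 0,"ty": 0,"tz": 0,"spin": 8},{"tx": 0,"ty": 0,"tz": 0,"spin": 16},{"tx": 0,"ty": 0,"tz": 0,"spin": 24},{"tx": 0,"ty": 0,"tz": 0,"spin": 32},{"tx": 0,"ty": 0,"tz": 0,"spin": 40},{"tx": 0,"ty": 0,"tz": 0,"spin": 48},{"tx": 0,"ty": 0,"tz": 0,"spin": 56},{"tx": 0,"ty": 0,"tz": 0,"spin": 64}]'

```text
t: 19.8
ee_pos: [519.2, -110.8, 116.9]
orientation: [-1.491, -2.765, -0.0]
ft_force: [-1.0, 0.7, 0.7]
width: 87.5
grasp_force: 0.0
```

Call:
apply_moves --targets '[{"tx": 0,"ty": 0,"tz": 0,"spin": 8},{"tx": 0,"ty": 0,"tz": 0,"spin": 16},{"tx": 0,"ty": 0,"tz": 0,"spin": 24},{"tx": 0,"ty": 0,"tz": 0,"spin": 32},{"tx": 0,"ty": 0,"tz": 0,"spin": 40},{"tx": 0,"ty": 0,"tz": 0,"spin": 48},{"tx": 0.0005,"ty": -0.0005,"tz": 0,"spin": 54},{"tx": 0.0005,"ty": -0.0005,"tz": 0,"spin": 54}]'

```text
t: 20.6
ee_pos: [519.8, -111.4, 116.9]
orientation: [0.081, 3.141, -0.0]
ft_force: [-0.2, 0.2, 0.2]
width: 87.8
grasp_force: 0.0
```

Call:
apply_moves --targets '[{"tx": 0,"ty": 0,"tz": 0,"spin": 0},{"tx": 0,"ty": 0,"tz": 0,"spin": 0},{"tx": 0,"ty": 0,"tz": 0,"spin": 0},{"tx": 0,"ty": 0,"tz": 0,"spin": 0},{"tx": 0,"ty": 0,"tz": 0,"spin": 0},{"tx": 0,"ty": 0,"tz": 0,"spin": 0},{"tx": 0,"ty": 0,"tz": 0,"spin": 0},{"tx": 0,"ty": 0,"tz": 0,"spin": 0}]' --gripper 1

```text
t: 21.4
ee_pos: [519.7, -111.3, 116.9]
orientation: [-0.082, -3.141, 0.0]
ft_force: [-0.7, 0.5, 0.8]
width: 27.3
grasp_force: 0.0
```

Call:
apply_moves --targets '[{"tx": 0,"ty": 0,"tz": 0,"spin": 0},{"tx": 0,"ty": 0,"tz": 0,"spin": 0},{"tx": 0,"ty": 0,"tz": 0,"spin": 0},{"tx": 0,"ty": 0,"tz": 0,"spin": 0},{"tx": 0,"ty": 0,"tz": 0,"spin": 0},{"tx": 0,"ty": 0,"tz": 0,"spin": 0},{"tx": 0,"ty": 0,"tz": 0,"spin": 0},{"tx": 0,"ty": 0,"tz": 0,"spin": 0}]'

```text
t: 22.2
ee_pos: [519.7, -111.5, 116.9]
orientation: [0.082, 3.14, -0.0]
ft_force: [-0.2, -3.5, -0.5]
width: 9.7
grasp_force: 30.0
```

```bash
python3 -c "
from h import *
st()"
```

```text
t 22.2 p [ 519.7 -111.5  116.9] yhead 87.0 F [-0.2 -3.5 -0.5] M [-0.53 -0.05 -0.05] w 9.7 gf 30.0 q [-0.23  0.44  1.91 -0.    0.79 -1.75]
```

Call:
apply_moves --targets '[{"tx": 0,"ty": 0,"tz": -0.0001,"spin": -7},{"tx": 0,"ty": 0,"tz": -0.0002,"spin": -15},{"tx": 0,"ty": 0,"tz": -0.0004,"spin": -23},{"tx": 0,"ty": 0,"tz": -0.0005,"spin": -31},{"tx": 0,"ty": 0,"tz": -0.0007,"spin": -39},{"tx": 0,"ty": 0,"tz": -0.0008,"spin": -47},{"tx": 0,"ty": 0,"tz": -0.0009,"spin": -55},{"tx": 0,"ty": 0,"tz": -0.001,"spin": -60}]'

```text
t: 23.0
ee_pos: [519.6, -111.7, 115.9]
orientation: [1.647, 2.675, -0.001]
ft_force: [-1.7, -5.2, 0.3]
width: 10.0
grasp_force: 30.0
```

Call:
apply_moves --targets '[{"tx": 0,"ty": 0,"tz": 0,"spin": -2},{"tx": 0,"ty": 0,"tz": -0.0001,"spin": -4},{"tx": 0,"ty": 0,"tz": -0.0001,"spin": -6},{"tx": 0,"ty": 0,"tz": -0.0001,"spin": -8},{"tx": 0,"ty": 0,"tz": -0.0002,"spin": -10},{"tx": 0,"ty": 0,"tz": -0.0002,"spin": -12},{"tx": 0,"ty": 0,"tz": -0.0002,"spin": -12},{"tx": 0,"ty": 0,"tz": -0.0002,"spin": -12}]'

```text
t: 23.8
ee_pos: [519.5, -111.7, 115.7]
orientation: [1.911, 2.493, -0.001]
ft_force: [-0.8, -4.4, 0.7]
width: 9.8
grasp_force: 30.0
```

```bash
python3 -c "
from h import *
st()"
```

```text
t 23.8 p [ 519.5 -111.7  115.7] yhead 15.06 F [-0.8 -4.4  0.7] M [-1.    0.11 -0.04] w 9.8 gf 30.0 q [-0.23  0.44  1.91 -0.    0.79 -0.5 ]
```

Call:
apply_moves --targets '[{"tx": 0,"ty": 0,"tz": 0,"spin": -1},{"tx": 0,"ty": 0,"tz": 0,"spin": -2},{"tx": 0,"ty": 0,"tz": 0,"spin": -3},{"tx": 0,"ty": 0,"tz": -0.0001,"spin": -4},{"tx": 0,"ty": 0,"tz": -0.0001,"spin": -5},{"tx": 0,"ty": 0,"tz": -0.0001,"spin": -6},{"tx": 0,"ty": 0,"tz": -0.0001,"spin": -6},{"tx": 0,"ty": 0,"tz": -0.0001,"spin": -6}]'

```text
t: 24.6
ee_pos: [519.5, -111.7, 115.6]
orientation: [2.039, 2.39, -0.001]
ft_force: [-1.3, -5.0, 0.2]
width: 10.1
grasp_force: 30.0
```

```bash
python3 -c "
from h import *
st()"
```

```text
t 24.6 p [ 519.5 -111.7  115.6] yhead 9.07 F [-1.3 -5.   0.2] M [-1.08  0.16 -0.02] w 10.1 gf 30.0 q [-0.23  0.44  1.91 -0.    0.79 -0.39]
```

Call:
apply_moves --targets '[{"tx": 0,"ty": 0,"tz": 0,"spin": -1},{"tx": 0,"ty": 0,"tz": 0,"spin": -2},{"tx": 0,"ty": 0,"tz": 0,"spin": -3},{"tx": 0,"ty": 0,"tz": 0,"spin": -4},{"tx": 0,"ty": 0,"tz": 0,"spin": -4},{"tx": 0,"ty": 0,"tz": 0,"spin": -4},{"tx": 0,"ty": 0,"tz": 0,"spin": -4},{"tx": 0,"ty": 0,"tz": 0,"spin": -4}]'

```text
t: 25.4
ee_pos: [519.5, -111.7, 115.6]
orientation: [2.119, 2.319, -0.002]
ft_force: [-1.0, -5.4, -0.0]
width: 10.5
grasp_force: 30.9
```

```bash
python3 -c "
from h import *
st()"
```

```text
t 25.4 p [ 519.5 -111.7  115.6] yhead 5.17 F [-1.  -5.4 -0. ] M [-0.9   0.14  0.72] w 10.5 gf 30.9 q [-0.23  0.44  1.91 -0.    0.79 -0.32]
```

Call:
apply_moves --targets '[{"tx": 0,"ty": 0,"tz": 0.0,"spin": 3},{"tx": 0,"ty": 0,"tz": 0.0001,"spin": 9},{"tx": 0,"ty": 0,"tz": 0.0002,"spin": 15},{"tx": 0,"ty": 0,"tz": 0.0003,"spin": 21},{"tx": 0,"ty": 0,"tz": 0.0004,"spin": 28},{"tx": 0,"ty": 0,"tz": 0.0005,"spin": 35},{"tx": 0,"ty": 0,"tz": 0.0006,"spin": 42},{"tx": 0,"ty": 0,"tz": 0.0008,"spin": 49}]'

```text
t: 26.2
ee_pos: [519.7, -111.6, 116.4]
orientation: [0.962, 2.991, -0.001]
ft_force: [-0.5, -4.9, -1.0]
width: 9.8
grasp_force: 30.0
```

Call:
apply_moves --targets '[{"tx": 0,"ty": 0,"tz": 0.0001,"spin": 7},{"tx": 0,"ty": 0,"tz": 0.0002,"spin": 14},{"tx": 0,"ty": 0,"tz": 0.0003,"spin": 21},{"tx": 0,"ty": 0,"tz": 0.0005,"spin": 28},{"tx": 0,"ty": 0,"tz": 0.0006,"spin": 35},{"tx": 0,"ty": 0,"tz": 0.0007,"spin": 40},{"tx": 0,"ty": 0,"tz": 0.0007,"spin": 43},{"tx": 0,"ty": 0,"tz": 0.0007,"spin": 44}]'

```text
t: 27.0
ee_pos: [519.7, -111.4, 117.1]
orientation: [-0.222, 3.134, -0.0]
ft_force: [-0.5, -3.8, -0.4]
width: 9.8
grasp_force: 30.0
```

Call:
apply_moves --targets '[{"tx": 0,"ty": 0,"tz": 0,"spin": 0},{"tx": 0,"ty": 0,"tz": 0,"spin": 0},{"tx": 0,"ty": 0,"tz": 0,"spin": 0},{"tx": 0,"ty": 0,"tz": 0,"spin": 0},{"tx": 0,"ty": 0,"tz": 0,"spin": 0},{"tx": 0,"ty": 0,"tz": 0,"spin": 0},{"tx": 0,"ty": 0,"tz": 0,"spin": 0},{"tx": 0,"ty": 0,"tz": 0,"spin": 0}]'

```text
t: 27.8
ee_pos: [519.7, -111.3, 117.1]
orientation: [0.219, -3.134, 0.0]
ft_force: [-1.1, -3.2, -0.6]
width: 9.9
grasp_force: 30.0
```

```bash
python3 - <<'E'
from h import *
st()
im=ctrl.get_image('scene')
print([(x['uv'],x['score']) for x in ctrl.pinpoint('lever_grip','scene')])
a=im[100:280,240:480,::-1]; cv2.imwrite('pics/s5c.png',cv2.resize(a,(800,600),interpolation=cv2.INTER_CUBIC))
E
```

```text
t 27.8 p [ 519.7 -111.3  117.1] yhead 98.0 F [-1.1 -3.2 -0.6] M [-0.67 -0.05  0.06] w 9.9 gf 30.0 q [-0.23  0.44  1.91 -0.    0.79 -1.94]
[]
```

View pics/s5c.png

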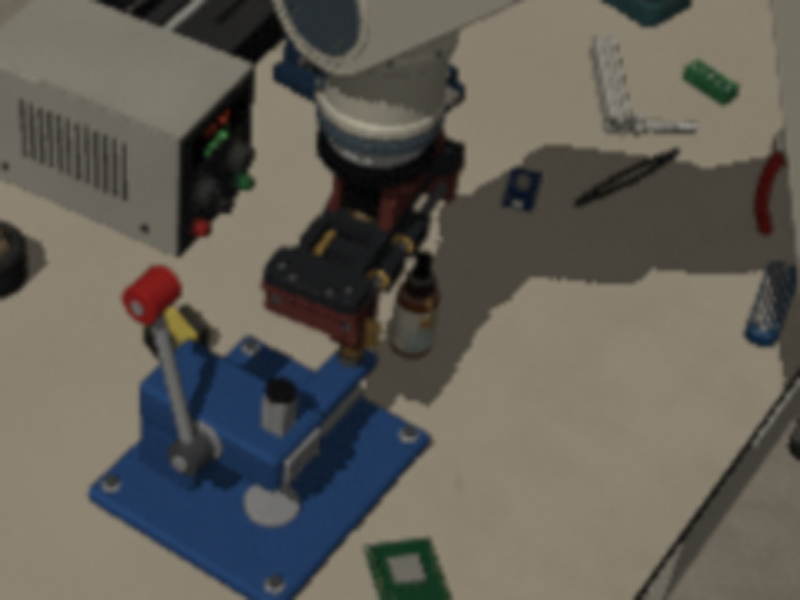

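The picture shows the wing held between the fingers at (365,330). The lever is at rest with its grip at (152,293), and the bystanders in view have not moved.

```bash
python3 -c "
from h import *
print(ctrl.close_job())"
```

```text
the job is handed in; nothing more can be done
None
```

Job handed in at about 28 s: I pulled the lever to its front stop and eased it back to rest, then turned the thumbscrew until it seated and backed it off about a quarter turn by the measured tool angle. The gripper is still holding the thumbscrew there at 30 N, and the loose things visible in the last picture had not moved; the heat sink was out of view.

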